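# Find the right cap for each tea caddy and close all three

## Robot

A 6-joint arm with a two-finger parallel gripper is mounted at the origin on a cart in front of the work surface, level with it; the furniture and walls round the work are solid. World frame = base frame: x ahead of the robot, y to its left, z up, the work surface at z = 0. Lengths are in m, angles in degrees, forces in N, time in s.
With the tool pointing down it reaches from about 0.25 to 0.725 m from the base axis. Payload 9.7 kg.
Tool frame: the origin (TCP) lies midway between the tips of the shut fingers; the grasp point (between the pads) lies 19 mm behind it; z points along the fingers, y is the direction in which the jaws open and shut (so a half turn about z gives the same grasp; the last joint's range is limited). The gripper opens to 85 mm and grips with 20 to 120 N. Pads are 22 mm wide; open, the fingers measure 114 mm over their backs; the gripper's body (76 mm by 85 mm) begins 54 mm behind the grasp point. The pads swing forward as they close: fully open they stand 13 mm farther back than shut.
Start: joints at [68.468, 4.979, 10.078, 95.1, 0, 90], TCP at [0.202, 0.512, 0.231] pointing down, gripper open.
Joint ranges: [-179.16, 179.16], [-48.56, 103.87], [-65.8, 70.77], [-126.05, 130.52], [-82.76, 87.17], [-180, 180]. Speed limits (degrees/s): [127.2, 127.2, 147.25, 180, 180, 180].

## Interface

Orientations are given as [roll, pitch, yaw] about the fixed x, y, z axes, in that order (R = Rz(yaw) Ry(pitch) Rx(roll)).
In Python, from workcell import get_obs, camera, get_calibration, job_done gives the robot as it stands.
- The arm moves only by the tool play_rows, never from a script. Its argument "commands" is text: rows parted by semicolons, each of 5 numbers parted by spaces: the opening, from 0 (shut) to 1 (fully open), then the shift along the world's x, y, z in mm, then the turn about the world's z in degrees. A call has 1 to 10 rows; each row is the pose to reach, as a shift and turn from the pose commanded when the call began; what a row does not reach only later rows make up. A row lasts 1/12 s, in which the tool goes at most 41.7 mm and 7.16 degrees, less where a joint would pass 70% of its speed; a pose out of reach is approached as far as the arm can. A call with a gripper value outside its range is refused whole. The fingers move at their own pace and stop on an object; "force" is the grip in N (left out, the last holds). Time passes only in rows, so rows that repeat a pose let the fingers close. It gives the time, the measured TCP pose, the force and the opening at its end, in the units of the state.
- get_obs(): the state, without advancing time (a new reading comes with each control period).
- camera(name): name is "scene" or "top" or "wrist"; returns the picture (480x640x3 uint8, red, green, blue); there is no depth.
- get_calibration(name): a dict with "fx", "fy", "cx", "cy" (pixels), "k1" (the pictures are not rectified: a ray, as slopes to the right and down, at radius r is drawn at 1 + k1 r^2 times it, then the intrinsics apply), "eye" and "attitude" of the camera in the world; the wrist camera has in their place "mount" (4x4, takes a point from camera to tool coordinates, whose origin is the TCP and whose axes are the flange's). Camera axes: x right, y down, z forward; pixel columns grow to the right and rows downward; lengths in m; the calibration is good to about 2 mm. A picture is of the moment at which its call begins: read the wrist's pose just before it. get_calibration takes no time and is no camera call.
- job_done(): hands the job in, once; it reports no verdict.
The state is a dict: "time": time; "q": joint angles; "qd": joint speeds; "joint_efforts": joint torques, N m; "ee_pos": TCP position; "tcp_rot": TCP orientation; "wrist_force": force on the tool from outside, world axes, zero at the start; "torque": the same for the moment, N m; "opening": finger opening in m.
Only numpy, scipy, OpenCV 4.12 (cv2) and the standard library are available. Lean on these libraries where they do the work, as an engineer would, in place of code of your own. Each camera call takes 0.05 s, during which the arm holds its last target.

## Task

Close the three tea caddies in the wooden tray: push one of the three loose wooden caps over the neck of each, fully home and level on the shoulder. The necks and caps differ only slightly and each caddy has just one cap that lets all three be closed, so try the fit and move on when a cap will not go down. Let go of the caps, and leave the garlic bulb, the salt shaker and the tomato standing where they are.

Things in the scene. Friction and masses are not known exactly. Their poses are not given: they have to be found in the camera images.
- grip_small (a point): Handle centre of the small cap, a loose round wooden push-on cap (60 to 130 g) standing on its open rim. Skirt 58 mm outside, bore 50.5 mm wide, 26 mm deep; flat top 31 mm above the rim. Bar handle on top 44 mm long (x axis), 16 wide (y), 32 high (z, up); this point is 16 mm above the flat top, 47 above the rim. Fits the 48 mm neck, not a thicker one; sits loosely on a thinner.
- grip_medium (a point): Handle centre of the medium cap, a loose round wooden push-on cap (60 to 130 g) standing on its open rim. Skirt 64 mm outside, bore 56.5 mm wide, 26 mm deep; flat top 31 mm above the rim. Bar handle on top 44 mm long (x axis), 16 wide (y), 32 high (z, up); this point is 16 mm above the flat top, 47 above the rim. Fits the 54 mm neck, not a thicker one; sits loosely on a thinner.
- grip_large (a point): Handle centre of the large cap, a loose round wooden push-on cap (60 to 130 g) standing on its open rim. Skirt 70 mm outside, bore 62.5 mm wide, 26 mm deep; flat top 31 mm above the rim. Bar handle on top 44 mm long (x axis), 16 wide (y), 32 high (z, up); this point is 16 mm above the flat top, 47 above the rim. Fits the 60 mm neck, not a thicker one; sits loosely on a thinner.
- tray: Fixed wooden tray, 290 mm long (y axis), 86 mm wide, floor 8 mm thick, lip 14 mm high; origin under its centre. Three upright steel tea caddies are fixed in it in a row, 95 mm apart, each closed by a flush inner lid. Their plain necks measure 48, 54 and 60 mm across, one of each; which caddy has which neck changes from run to run and is not told.
- mouth_left (a point): Centre of the mouth (top of the neck, 77 mm up) of the tea caddy in the left place of the tray, seen from the robot; z up, y along the row to the left. The body is 74 mm in diameter up to a shoulder 24 mm below this point. A cap fully home rests its rim on the shoulder, its handle centre 23 mm above this point; one too small stays on the lip, 24 mm higher.
- mouth_middle (a point): Centre of the mouth (top of the neck, 77 mm up) of the tea caddy in the middle place of the tray, seen from the robot; z up, y along the row to the left. The body is 74 mm in diameter up to a shoulder 24 mm below this point. A cap fully home rests its rim on the shoulder, its handle centre 23 mm above this point; one too small stays on the lip, 24 mm higher.
- mouth_right (a point): Centre of the mouth (top of the neck, 77 mm up) of the tea caddy in the right place of the tray, seen from the robot; z up, y along the row to the left. The body is 74 mm in diameter up to a shoulder 24 mm below this point. A cap fully home rests its rim on the shoulder, its handle centre 23 mm above this point; one too small stays on the lip, 24 mm higher.
- garlic_mid (a point): Middle of a garlic bulb, 56 mm across and 56 mm high (point 28 mm up); bystander.
- salt_shaker_mid (a point): Middle of a standing salt shaker, 44 mm in diameter, 90 mm high (point 45 mm up); bystander.
- tomato_mid (a point): Middle of a tomato, about 69 mm across and 71 mm high (point 35 mm up); bystander.
Things that resemble listed ones, but are neither listed nor needed, are in the scene too. Leave any yellow look-alike of the part that bears grip_small alone.

How it is judged:
By the outcome, as a careful person would: the job done as asked, in the order asked, and still so for the second after the job is handed in, with the robot touching nothing.
It also fails if it takes over 72 s, if anything falls off the work surface, if the arm or the gripper's body presses on something with over 40 N, if the wrist force passes 120 N, or if a joint passes its speed limit or range.

## Working session

There is one attempt and no reset: what is moved stays moved. The work goes in short steps, Python scripts to look and compute and a tool call to move; the robot and the scene stay as the last step left them, time stands still between calls to the robot, and variables do not carry over. Pictures are saved under pics/ and viewed, and the job is handed in when it is done.

Besides the shell and the picture viewer there is one more tool, called after "Call:" by a JSON object that holds its "method" and its "body". play_rows: Moves the arm, as the interface text tells. Its arguments: {"type":"object","properties":{"commands":{"type":"string"},"force":{"type":"number"}},"required":["commands"]}

```bash
ls; mkdir -p pics; python3 - <<'E'
from workcell import *
import cv2,numpy as np
np.set_printoptions(precision=4,suppress=True)
print(get_obs())
for n in ("scene","top"):
    cv2.imwrite(f"pics/{n}0.png",camera(n)[:,:,::-1]); print(n,get_calibration(n))
print(get_calibration("wrist"))
E
```

```text
pics
{'time': 0.0, 'q': array([68.4675,  5.0109, 10.0329, 95.0999,  0.0022, 90.0013]), 'qd': array([ 0.0103, -0.0664,  0.0643,  0.0048, -0.0053, -0.0313]), 'joint_efforts': array([ -0.0016, -52.0387,  46.4808,   0.0163,  -0.0001,   0.    ]), 'ee_pos': array([0.2018, 0.5114, 0.2306]), 'tcp_rot': array([-179.9221,   -0.0022,  158.4662]), 'wrist_force': array([-0.8392,  0.1106, -0.0504]), 'torque': array([ 0.0061,  0.0242, -0.0533]), 'opening': 0.08519377813822109}
scene {'fx': 528.043221239258, 'fy': 528.043221239258, 'cx': 315.4512681833304, 'cy': 239.65676866871692, 'k1': -0.011468827883522334, 'eye': array([-0.0786, -0.7728,  0.5162]), 'attitude': array([-115.4852,   -0.5368,  -34.6925])}
top {'fx': 603.3643798430677, 'fy': 603.3643798430677, 'cx': 316.3645307782474, 'cy': 238.79888539347024, 'k1': 0.0029518520694899633, 'eye': array([ 0.3772, -0.0063,  1.2453]), 'attitude': array([-175.1046,    1.5743,  -89.3043])}
{'fx': 359.91061970572224, 'fy': 359.91061970572224, 'cx': 323.91419782482706, 'cy': 239.88363510432185, 'k1': -0.07213359273305171, 'mount': array([[-0.0006, -0.9494, -0.3141,  0.0818],
       [ 1.    , -0.0005, -0.0005,  0.0012],
       [ 0.0003, -0.3141,  0.9494, -0.1429],
       [ 0.    ,  0.    ,  0.    ,  1.    ]])}
```

View pics/top0.png

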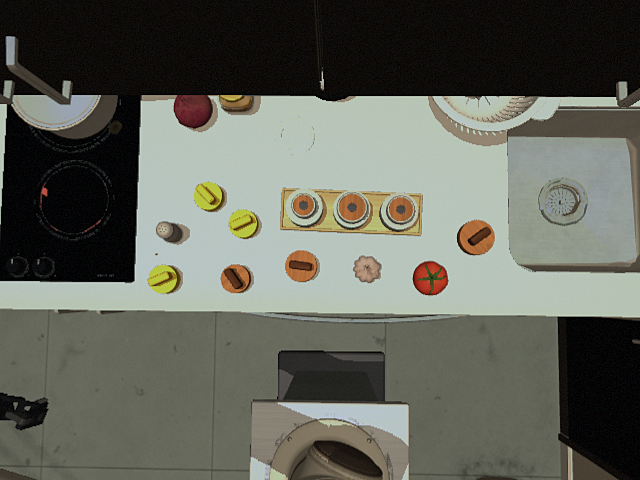

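View pics/scene0.png

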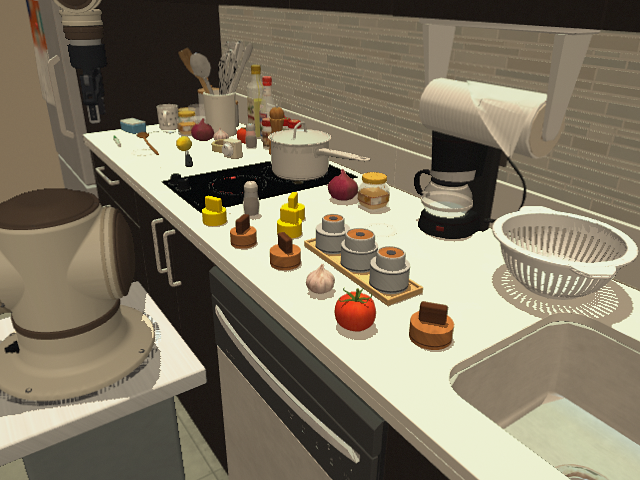

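The top view shows three brown caps at (236,278), (302,266) and (476,237), and three yellow look-alikes at (208,196), (243,223) and (164,279). The caddies are at (304,207), (352,209) and (401,210). Next I'll enlarge crops to measure the sizes.

```bash
cat > h.py <<'E'
import numpy as np,cv2
from scipy.spatial.transform import Rotation as R
from workcell import *
np.set_printoptions(precision=4,suppress=True)
def cam(n,obs=None):
    c=get_calibration(n)
    if n=="wrist":
        o=obs; T=np.eye(4);T[:3,:3]=R.from_euler('xyz',o['tcp_rot'],degrees=True).as_matrix();T[:3,3]=o['ee_pos']
        M=T@c['mount']; return c,M[:3,:3],M[:3,3]
    return c,R.from_euler('xyz',c['attitude'],degrees=True).as_matrix(),np.array(c['eye'])
def unproj(C,uv,z):
    c,Rm,e=C; d=np.array([(uv[0]-c['cx'])/c['fx'],(uv[1]-c['cy'])/c['fy']]); s=d.copy()
    for _ in range(10): s=d/(1+c['k1']*(s@s))
    r=Rm@np.array([s[0],s[1],1]); return e+r*(z-e[2])/r[2]
def proj(C,p):
    c,Rm,e=C; v=Rm.T@(np.asarray(p)-e); s=v[:2]/v[2]; s=s*(1+c['k1']*(s@s)); return s*[c['fx'],c['fy']]+[c['cx'],c['cy']]
def shot(n,name):
    o=get_obs(); im=camera(n)[:,:,::-1].copy(); cv2.imwrite(f'pics/{name}.png',im); np.save(f'pics/{name}.npy',[o],allow_pickle=True); return o,im
E
python3 - <<'E'
from h import *
im=cv2.imread('pics/top0.png')
def crop(u,v,w=24,k=8): return cv2.resize(im[v-w:v+w,u-w:u+w],None,fx=5.4,fy=5.4,interpolation=cv2.INTER_CUBIC)
r1=np.hstack([crop(*p) for p in[(236,278),(302,266),(476,237)]]);r2=np.hstack([crop(*p) for p in[(304,207),(352,209),(401,210)]])
cv2.imwrite('pics/crop0.png',np.vstack([r1,r2]))
C=cam('top')
# brown segmentation
hsv=cv2.cvtColor(im,cv2.COLOR_BGR2HSV)
m=((hsv[...,0]<14)&(hsv[...,1]>110)&(hsv[...,2]>30)).astype(np.uint8)
for p in[(236,278),(302,266),(476,237)]:
    w=26; s=m[p[1]-w:p[1]+w,p[0]-w:p[0]+w]
    n,l,st,ce=cv2.connectedComponentsWithStats(s); i=1+np.argmax(st[1:,4])
    cs,_=cv2.findContours((l==i).astype(np.uint8),0,2); 
    e=cv2.minEnclosingCircle(cs[0]); print(st[i],ce[i]+np.array(p)-w,e, unproj(C,ce[i]+np.array(p)-w,0.031))
E
```

```text
[ 11  13  30  28 595] [234.8807 278.4487] ((25.461538314819336, 27.0), 14.808542251586914) [0.3989 0.1917 0.031 ]
[  9  11  32  31 726] [300.4628 265.8871] ((24.79984474182129, 25.892581939697266), 15.838708877563477) [0.4257 0.0597 0.031 ]
[  7   9  38  35 986] [475.6034 237.2343] ((25.35234832763672, 26.268455505371094), 18.727970123291016) [ 0.4871 -0.2912  0.031 ]
```

View pics/crop0.png

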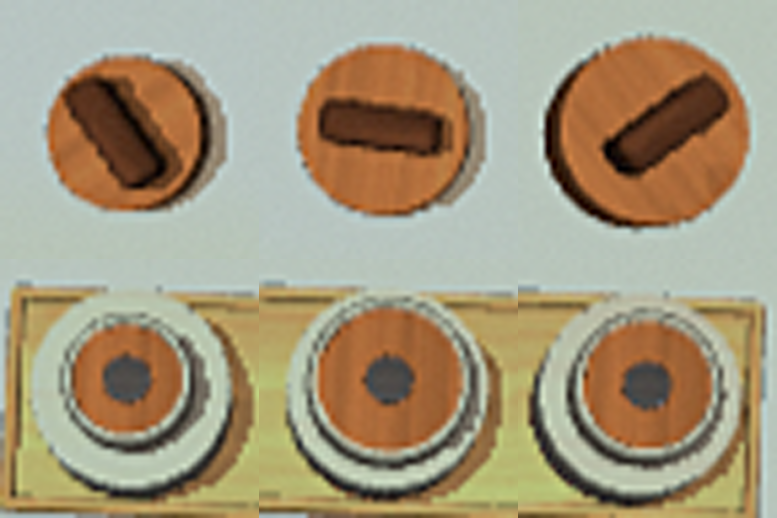

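The sizes are clear. The brown caps are small (236,278), medium (302,266) and large (476,237). The necks are left = 48, middle = 60 and right = 54. Yellow caps stay untouched. Next I'll work out positions.

```bash
python3 - <<'E'
from h import *
im=cv2.imread('pics/top0.png');C=cam('top')
hsv=cv2.cvtColor(im,cv2.COLOR_BGR2HSV)
m=((hsv[...,0]<15)&(hsv[...,1]>90)&(hsv[...,2]>100)).astype(np.uint8)
for p in[(304,207),(352,209),(401,210)]:
    w=17; s=m[p[1]-w:p[1]+w,p[0]-w:p[0]+w]; s=cv2.morphologyEx(s,cv2.MORPH_CLOSE,np.ones((7,7)))
    n,l,st,ce=cv2.connectedComponentsWithStats(s); i=1+np.argmax(st[1:,4]);print('neck',st[i],unproj(C,ce[i]+np.array(p)-w,0.077))
for p in[(236,278),(302,266),(476,237)]:
    w=14; h=hsv[p[1]-w:p[1]+w,p[0]-w:p[0]+w]
    s=((h[...,2]<100)).astype(np.uint8)
    s[np.add.outer((np.arange(-w,w))**2,(np.arange(-w,w))**2)>13.5**2]=0
    n,l,st,ce=cv2.connectedComponentsWithStats(s); i=1+np.argmax(st[1:,4])
    ys,xs=np.nonzero(l==i); cs=np.stack([xs,ys],1).astype(np.float32)
    (c,sz,a)=cv2.minAreaRect(cs); bp=cv2.boxPoints((c,sz,a))+np.array(p)-w
    W=np.array([unproj(C,q,.06)[:2] for q in bp]); 
    d=W[1]-W[0] if np.linalg.norm(W[1]-W[0])>np.linalg.norm(W[2]-W[1]) else W[2]-W[1]
    print('handle',W.mean(0),np.linalg.norm(d),np.degrees(np.arctan2(d[1],d[0])))
for n,p,z in [('garlic',(367,269),.028),('tomato',(431,278),.035),('salt',(166,231),.08)]: print(n,unproj(C,p,z))
E
```

```text
neck [  6   5  21  20 325] [0.5436 0.0539 0.077 ]
neck [  4   0  30  28 587] [ 0.5416 -0.0414  0.077 ]
neck [  5   4  24  24 439] [ 0.5369 -0.136   0.077 ]
handle [0.3991 0.1887] 0.04786967765333001 -143.7615924313709
handle [0.4264 0.0588] 0.04459295139012389 -97.50329534879107
handle [ 0.4853 -0.2898] 0.0449617810635874 -52.67035070764332
garlic [ 0.421  -0.0743  0.028 ]
tomato [ 0.4043 -0.2012  0.035 ]
salt [0.489  0.3211 0.08  ]
```

Call:
{"method": "play_rows", "body": {"commands": "1 20 -32 0 -7; 1 40 -64 0 -14; 1 60 -96 0 -21; 1 80 -128 0 -28; 1 100 -160 0 -35; 1 120 -192 0 -42; 1 140 -224 0 -49; 1 160 -256 0 -56; 1 180 -288 0 -63; 1 197 -323 0 -70", "force": 40}}

```text
time: 0.93
ee_pos: [0.3995, 0.187, 0.231]
tcp_rot: [-180.0, 0.0, 88.1]
wrist_force: [0.1, 0.9, -0.7]
opening: 0.0854
```

Call:
{"method": "play_rows", "body": {"commands": "1 0 0 -10 -7; 1 0 0 -20 -14; 1 0 0 -30 -21; 1 0 0 -40 -28; 1 0 0 -50 -35; 1 0 0 -50 -42; 1 0 0 -50 -49; 1 0 0 -50 -52; 1 0 0 -50 -52; 1 0 0 -50 -52"}}

```text
time: 1.77
ee_pos: [0.3987, 0.1886, 0.1811]
tcp_rot: [-180.0, 0.0, 36.6]
wrist_force: [0.2, 0.1, -0.0]
opening: 0.0853
```

```bash
python3 - <<'E'
from h import *
o,im=shot('wrist','w1'); print(o['ee_pos'],o['tcp_rot'],o['time'],o['q'])
C=cam('wrist',o)
for p in [(.399,.189,.06),(.426,.0588,.06),(.5436,.0539,.077)]: print(proj(C,p))
E
```

```text
[0.3987 0.1886 0.1811] [-179.9952    0.0262   36.5903] 1.7667 [ 25.309  -10.6196 -10.4687  90.1776  -0.0004 168.7187]
[325.6995 231.521 ]
[471.3881 296.2008]
[594.5554 191.6549]
```

View pics/w1.png

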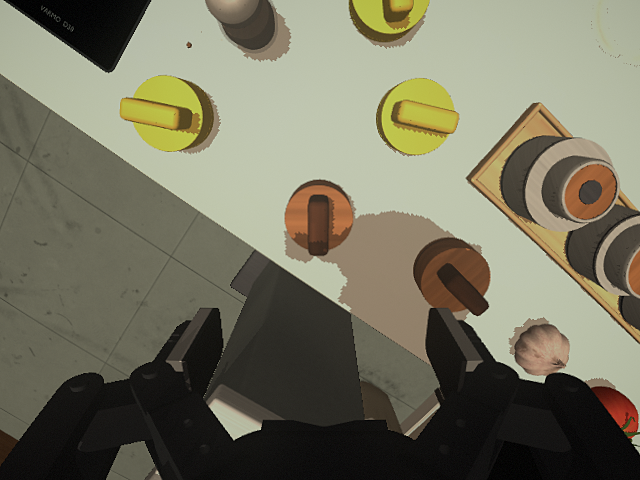

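The small brown cap is at (319,215) with its handle upright in the picture, so yaw is aligned. Yellow caps are at (173,113) and (418,117). I'll check with a model overlay.

```bash
cat >> h.py <<'E'
def overlay(im,C,x,y,yaw,D,z0=0.0,col=(0,255,0),handle=True):
    t=np.linspace(0,2*np.pi,60)
    L=[[proj(C,(x+D/2*np.cos(a),y+D/2*np.sin(a),z0+.031)) for a in t]]
    if handle:
      a=np.radians(yaw);c,s=np.cos(a),np.sin(a)
      for z in(.063,):
        L.append([proj(C,(x+c*i-s*j,y+s*i+c*j,z0+z)) for i,j in[(.022,.008),(.022,-.008),(-.022,-.008),(-.022,.008),(.022,.008)]])
    for l in L: cv2.polylines(im,[np.round(np.array(l)*16).astype(np.int32)],False,col,1,cv2.LINE_AA,4)
def circ(im,C,x,y,z,D,col=(255,255,0)):
    t=np.linspace(0,2*np.pi,60)
    cv2.polylines(im,[np.round(np.array([proj(C,(x+D/2*np.cos(a),y+D/2*np.sin(a),z)) for a in t])*16).astype(np.int32)],False,col,1,cv2.LINE_AA,4)
def zoom(im,u,v,w,h,k,name): cv2.imwrite(f'pics/{name}.png',cv2.resize(im[v-h:v+h,u-w:u+w],None,fx=k,fy=k,interpolation=cv2.INTER_NEAREST))
E
python3 - <<'E'
from h import *
im=cv2.imread('pics/w1.png');o=np.load('pics/w1.npy',allow_pickle=True)[0];C=cam('wrist',o)
im=cv2.resize(im,None,fx=1,fy=1)
overlay(im,C,.399,.189,36.5,.058)
zoom(im,320,220,50,50,6,'w1z')
E
```

```text
(no output)
```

View pics/w1z.png

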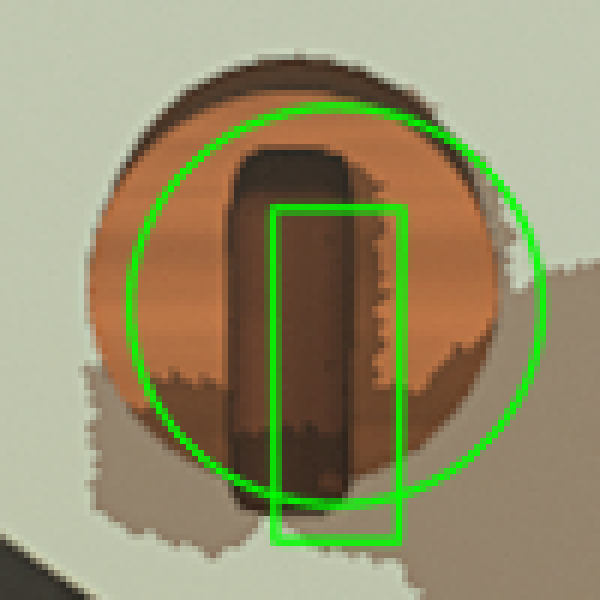

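```bash
python3 - <<'E'
from h import *
im=cv2.imread('pics/w1.png');o=np.load('pics/w1.npy',allow_pickle=True)[0];C=cam('wrist',o)
overlay(im,C,.3968,.1948,37,.058)
a=im[170:270,270:370].copy()
im=cv2.imread('pics/top0.png');C=cam('top')
overlay(im,C,.3968,.1948,37,.058)
b=im[255:300,213:258]
cv2.imwrite('pics/w1z2.png',np.hstack([cv2.resize(a,(400,400),interpolation=0),cv2.resize(b,(400,400),interpolation=0)]))
E
```

```text
(no output)
```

View pics/w1z2.png

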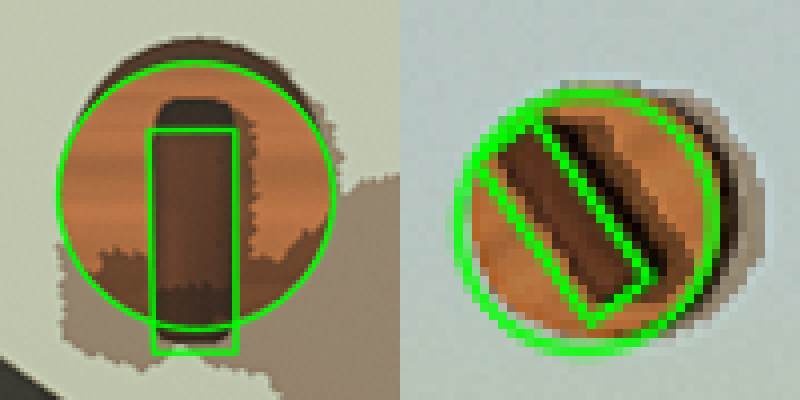

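Call:
{"method": "play_rows", "body": {"commands": "1 -1 7 -35 0; 1 -1 7 -70 0; 1 -1 7 -100 0; 1 -1 7 -125 0; 1 -1 7 -138 0; 1 -1 7 -145 0; 1 -1 7 -145 0; 0.1 -1 7 -145 0; 0.1 -1 7 -145 0; 0.1 -1 7 -145 0"}}

```text
time: 2.65
ee_pos: [0.3986, 0.196, 0.0375]
tcp_rot: [180.0, -0.1, 36.5]
wrist_force: [-0.4, 0.7, 0.1]
opening: 0.0515
```

Call:
{"method": "play_rows", "body": {"commands": "0.1 0 0 0 0; 0.1 0 0 0 0; 0.1 0 0 0 0; 0.1 0 0 0 0;0.1 0 0 0 0;0.1 0 0 0 0"}}

```text
time: 3.15
ee_pos: [0.3982, 0.1957, 0.0367]
tcp_rot: [180.0, -0.0, 36.5]
wrist_force: [-0.0, -0.3, 5.5]
opening: 0.0149
```

Call:
{"method": "play_rows", "body": {"commands": "0.1 0 0 20 0; 0.1 0 0 55 0; 0.1 0 0 95 0; 0.1 0 0 125 0; 0.1 20 -20 145 0; 0.1 45 -45 145 0; 0.1 75 -70 145 0; 0.1 105 -100 145 0; 0.1 125 -122 145 0; 0.1 138 -139 145 0"}}

```text
time: 3.98
ee_pos: [0.5373, 0.0544, 0.1802]
tcp_rot: [-180.0, 0.1, 36.4]
wrist_force: [0.0, 0.7, -0.8]
opening: 0.0156
```

Call:
{"method": "play_rows", "body": {"commands": "0.1 0 0 0 0;0.1 0 0 0 0;0.1 0 0 0 0"}}

```text
time: 4.23
ee_pos: [0.5354, 0.0568, 0.1808]
tcp_rot: [-180.0, 0.0, 36.5]
wrist_force: [-0.5, -0.0, -1.2]
opening: 0.0146
```

```bash
python3 - <<'E'
from h import *
o,im=shot('wrist','w2'); print(o['ee_pos'],o['tcp_rot'],o['time'],o['q'],o['opening'])
C=cam('wrist',o)
p=o['ee_pos']
circ(im,C,p[0],p[1],p[2]-.036,.058); circ(im,C,.5436,.0539,.077,.048); cv2.imwrite('pics/w2o.png',im)
E
```

```text
[0.5354 0.0568 0.1808] [-179.9523    0.0483   36.4568] 4.2333 [  6.051    2.6932   2.0734  89.446    0.0167 149.5942] 0.01460860453692398
```

View pics/w2o.png

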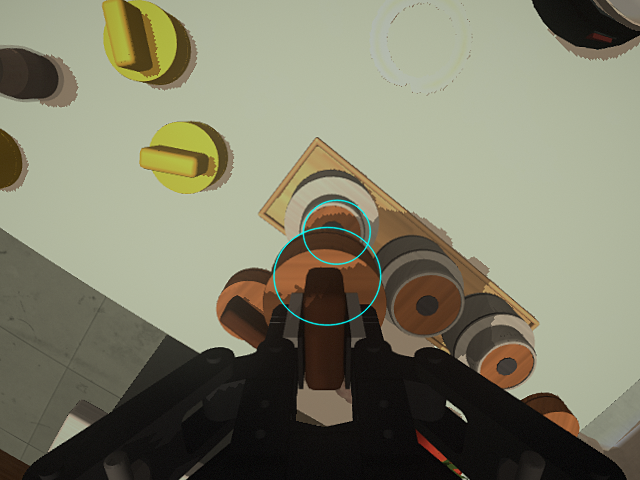

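The small cap is in hand, drawn at about (325,280), above the left neck at about (335,220). I'll fit the circles for the in-hand offset and the necks.

```bash
python3 - <<'E'
from h import *
o=np.load('pics/w2.npy',allow_pickle=True)[0];im=cv2.imread('pics/w2.png')
C=cam('wrist',o);p=o['ee_pos']
overlay(im,C,p[0],p[1],36.5,.058,z0=p[2]-.0367)
circ(im,C,p[0],p[1],p[2]-.0367,.058,(255,0,255))
for i,(D) in enumerate((.048,.060,.054)):
    circ(im,C,.5436-.0033*i,.0539-.095*i,.077,D)
zoom(im,390,300,170,130,2.3,'w2z')
E
```

```text
(no output)
```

View pics/w2z.png

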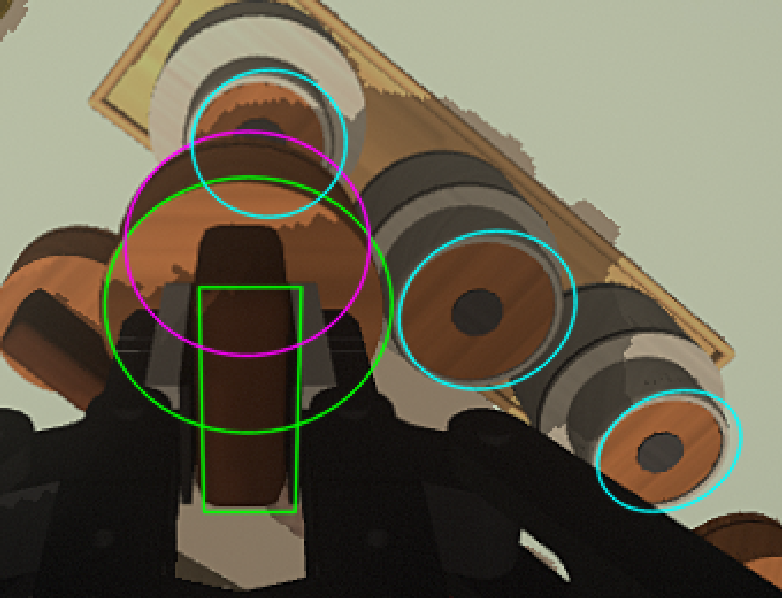

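Call:
{"method": "play_rows", "body": {"commands": "0.1 0 0 0 7; 0.1 0 0 0 14; 0.1 0 0 0 21; 0.1 0 0 0 28; 0.1 0 0 0 35; 0.1 0 0 0 42; 0.1 0 0 0 49; 0.1 0 0 0 56; 0.1 0 0 0 63; 0.1 0 0 0 70"}}

```text
time: 5.12
ee_pos: [0.5352, 0.0577, 0.1816]
tcp_rot: [180.0, -0.0, 106.9]
wrist_force: [1.4, -1.3, -0.5]
opening: 0.0154
```

Call:
{"method": "play_rows", "body": {"commands": "0.1 0 0 0 7; 0.1 0 0 0 14; 0.1 0 0 0 21; 0.1 0 0 0 28; 0.1 0 0 0 35; 0.1 0 0 0 42; 0.1 0 0 0 49; 0.1 0 0 0 56; 0.1 0 0 0 63; 0.1 0 0 0 70"}}

```text
time: 5.95
ee_pos: [0.5352, 0.0577, 0.1816]
tcp_rot: [180.0, 0.0, 176.9]
wrist_force: [-0.7, 1.1, -0.5]
opening: 0.0154
```

Call:
{"method": "play_rows", "body": {"commands": "0.1 0 0 0 7; 0.1 0 0 0 14; 0.1 0 0 0 21; 0.1 0 0 0 28; 0.1 0 0 0 35; 0.1 0 0 0 40; 0.1 0 0 0 40; 0.1 0 0 0 40; 0.1 0 0 0 40"}}

```text
time: 6.7
ee_pos: [0.5356, 0.0572, 0.1814]
tcp_rot: [-180.0, 0.0, -143.7]
wrist_force: [-0.3, 0.7, -0.9]
opening: 0.0154
```

```bash
python3 - <<'E'
from h import *
o,im=shot('wrist','w3'); print(o['ee_pos'],o['tcp_rot'],o['time'],o['q'],o['opening'])
C=cam('wrist',o);p=o['ee_pos']
overlay(im,C,p[0],p[1],36.5,.058,z0=p[2]-.0367)
for i,(D) in enumerate((.048,.060,.054)):
    circ(im,C,.5436-.0033*i,.0539-.095*i,.077,D)
cv2.imwrite('pics/w3o.png',im)
E
```

```text
[0.5356 0.0572 0.1814] [-179.9962    0.0122 -143.6547] 6.7 [  6.0897   2.6478   2.0938  89.4335   0.0028 -30.2556] 0.015395719184773218
```

View pics/w3o.png

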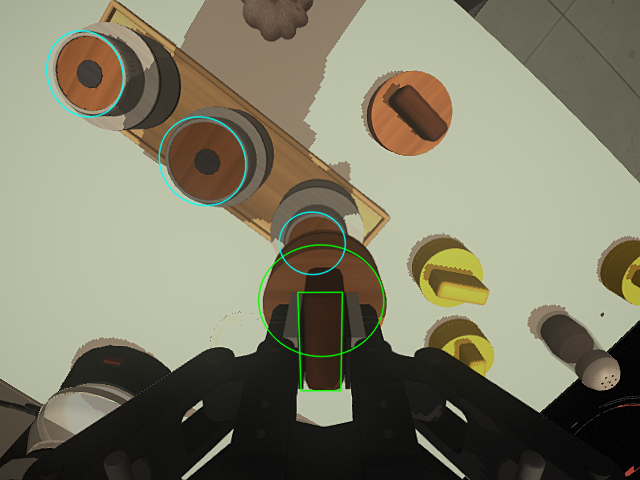

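```bash
cat >> h.py <<'E'
def hub(im,u,v,w=14):
    s=im[v-w:v+w+1,u-w:u+w+1].astype(int); sat=s[...,2]-s[...,0]  # R-B small = grey
    cpt=np.median(sat); m=(sat<0.35*np.percentile(sat,80)).astype(np.uint8)
    n,l,st,ce=cv2.connectedComponentsWithStats(m); i=l[w,w]
    if i==0:i=1+np.argmax(st[1:,4])
    return ce[i]+[u-w,v-w],st[i]
E
python3 - <<'E'
from h import *
E=[]
for n,pts in (('w2',[(427,306),(507,366)]),('w3',[(207,162),(89,74)])):
    o=np.load(f'pics/{n}.npy',allow_pickle=True)[0];im=cv2.imread(f'pics/{n}.png');C=cam('wrist',o)
    Rt=R.from_euler('xyz',o['tcp_rot'],degrees=True).as_matrix()
    r=[]
    for p in pts:
        c,st=hub(im,*p); w=unproj(C,c,.077); r.append(w); print(n,c,st,w)
    E.append(np.array(r)); 
m=(E[0]+E[1])/2; d=(E[0]-E[1])/2
print('mean',m,'bias world',d, 'spacing',np.linalg.norm(m[0]-m[1]))
o=np.load('pics/w2.npy',allow_pickle=True)[0];Rt=R.from_euler('xyz',o['tcp_rot'],degrees=True).as_matrix();print('bias tool',d@Rt)
u=(m[0]-m[1])/np.linalg.norm(m[0]-m[1]);c=m.mean(0);
for k in(1.5,.5,-.5):print(c+u*.095*k)
E
```

```text
w2 [427.     305.1923] [  4   4  21  20 338] [ 0.5396 -0.0411  0.077 ]
w2 [506.3494 366.    ] [  4   6  20  17 269] [ 0.5363 -0.1357  0.077 ]
w3 [206.6647 161.511 ] [  1   1  26  26 501] [ 0.538  -0.0386  0.077 ]
w3 [89.2125 73.5531] [  2   0  26  28 546] [ 0.5346 -0.1332  0.077 ]
mean [[ 0.5388 -0.0398  0.077 ]
 [ 0.5354 -0.1344  0.077 ]] bias world [[ 0.0008 -0.0012  0.    ]
 [ 0.0009 -0.0012  0.    ]] spacing 0.09465598124926365
bias tool [[-0.0001  0.0015 -0.    ]
 [-0.0001  0.0015 -0.    ]]
[0.5422 0.0553 0.077 ]
[ 0.5388 -0.0397  0.077 ]
[ 0.5354 -0.1346  0.077 ]
```

```bash
python3 - <<'E'
from h import *
L=[]
for n in('w2','w3'):
    o=np.load(f'pics/{n}.npy',allow_pickle=True)[0];im=cv2.imread(f'pics/{n}.png');C=cam('wrist',o);p=o['ee_pos']
    overlay(im,C,p[0],p[1],o['tcp_rot'][2],.058,z0=p[2]-.0367)
    L.append(cv2.resize(im[220:400,245:400],None,fx=2.55,fy=2.55,interpolation=0))
cv2.imwrite('pics/w23.png',np.hstack(L))
E
```

```text
(no output)
```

View pics/w23.png

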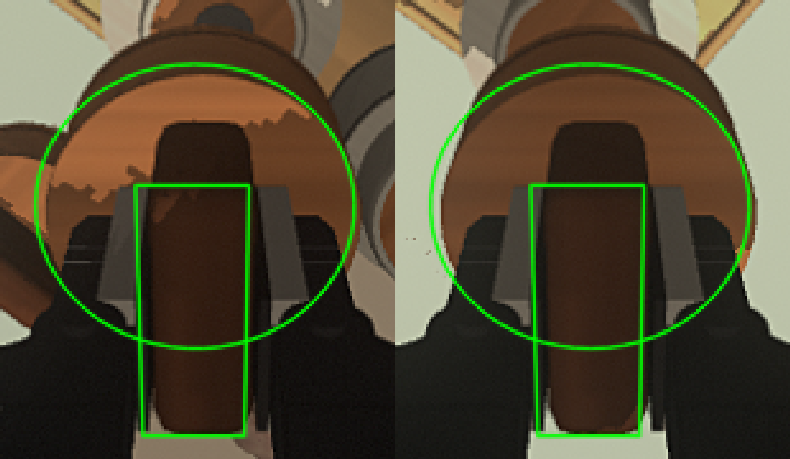

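Call:
{"method": "play_rows", "body": {"commands": "0.1 4 -1 -15 0; 0.1 6.6 -1.9 -35 0; 0.1 6.6 -1.9 -50 0; 0.1 6.6 -1.9 -60 0; 0.1 6.6 -1.9 -63 0; 0.1 6.6 -1.9 -63 0; 0.1 6.6 -1.9 -63 0"}}

```text
time: 7.33
ee_pos: [0.5426, 0.0548, 0.1191]
tcp_rot: [-180.0, 0.0, -143.6]
wrist_force: [-0.2, 0.2, -0.6]
opening: 0.0153
```

```bash
python3 - <<'E'
from h import *
o,im=shot('scene','s1'); print(o['ee_pos'],o['wrist_force'])
zoom(im,335,230,50,40,7,'s1z')
o,im=shot('wrist','w4'); cv2.imwrite('pics/w4.png',im)
E
```

```text
[0.5426 0.0548 0.1191] [-0.2069  0.175  -0.5517]
```

View pics/s1z.png

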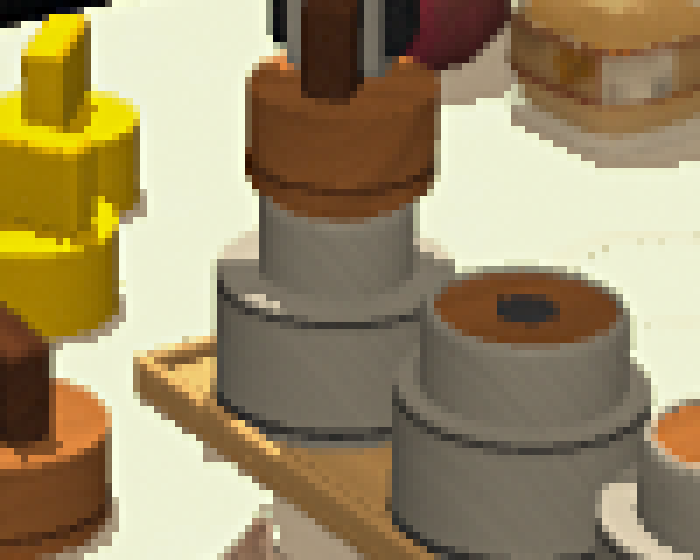

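View pics/w4.png

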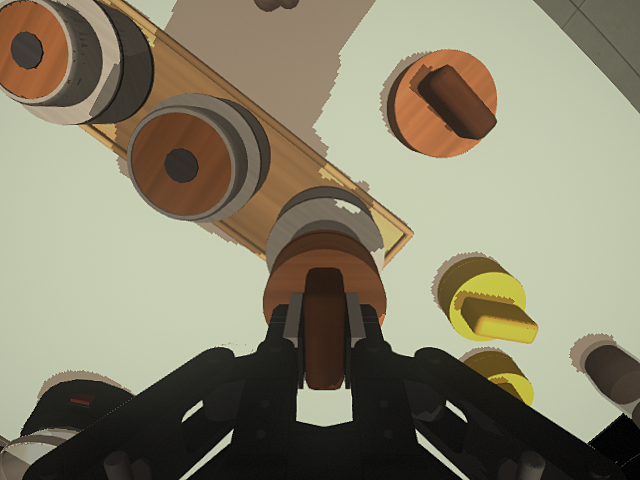

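Left scene crop: the cap is centred just over the left neck to within about 1.5 mm. I'll lower it gently and watch the force.

Call:
{"method": "play_rows", "body": {"commands": "0.1 0 0 -3 0; 0.1 0 0 -5 0; 0.1 0 0 -7 0; 0.1 0 0 -8 0; 0.1 0 0 -8 0"}}

```text
time: 7.85
ee_pos: [0.5423, 0.0547, 0.1099]
tcp_rot: [180.0, -0.0, -143.5]
wrist_force: [-0.6, 0.1, -0.2]
opening: 0.0151
```

Call:
{"method": "play_rows", "body": {"commands": "0.1 0 0 -3 0; 0.1 0 0 -6 0; 0.1 0 0 -9 0; 0.1 0 0 -12 0; 0.1 0 0 -15 0; 0.1 0 0 -17 0; 0.1 0 0 -18 0; 0.1 0 0 -18 0"}}

```text
time: 8.52
ee_pos: [0.5422, 0.0547, 0.0919]
tcp_rot: [180.0, -0.0, -143.5]
wrist_force: [-1.5, -0.6, -1.9]
opening: 0.0153
```

Call:
{"method": "play_rows", "body": {"commands": "0.1 0 0 -1 0; 0.1 0 0 -2 0; 0.1 0 0 -3 0; 0.1 0 0 -3.5 0; 0.1 0 0 -3.5 0"}}

```text
time: 8.93
ee_pos: [0.5423, 0.0546, 0.0897]
tcp_rot: [-180.0, 0.0, -143.5]
wrist_force: [-6.0, -1.9, 7.4]
opening: 0.0152
```

Call:
{"method": "play_rows", "body": {"commands": "0.1 0 0 2 0; 0.6 0 0 2 0; 0.6 0 0 2 0; 0.6 0 0 2 0; 0.6 0 0 2 0; 0.6 0 0 20 0; 0.6 0 0 55 0; 0.6 0 0 90 0; 0.6 0 0 110 0;0.6 0 0 110 0"}}

```text
time: 9.77
ee_pos: [0.5442, 0.055, 0.204]
tcp_rot: [-179.8, 0.4, -143.5]
wrist_force: [0.5, 0.0, -0.1]
opening: 0.0514
```

```bash
python3 - <<'E'
from h import *
o,im=shot('scene','s2'); print(o['ee_pos'],o['wrist_force'],o['opening'])
zoom(im,340,240,60,45,6,'s2z')
o,im=shot('wrist','w5'); C=cam('wrist',o); print(proj(C,(.425,.059,.06)))
E
```

```text
[0.5442 0.055  0.204 ] [ 0.4789  0.032  -0.1453] 0.051388750517776256
[420.9361 103.9774]
```

View pics/s2z.png

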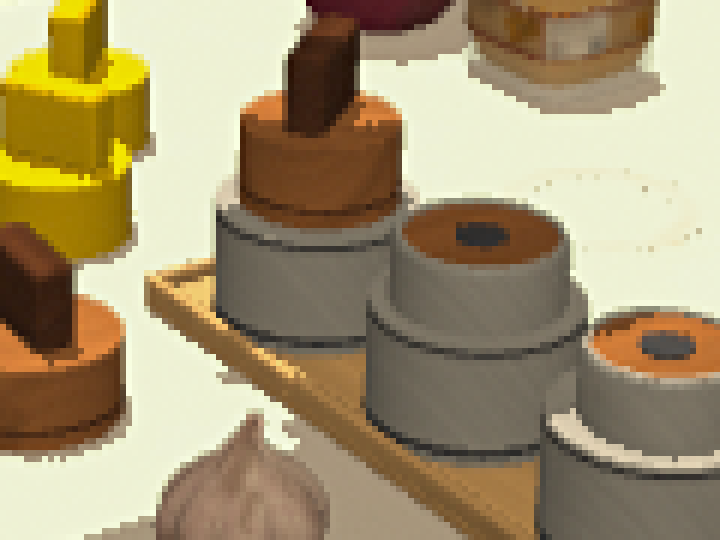

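View pics/w5.png

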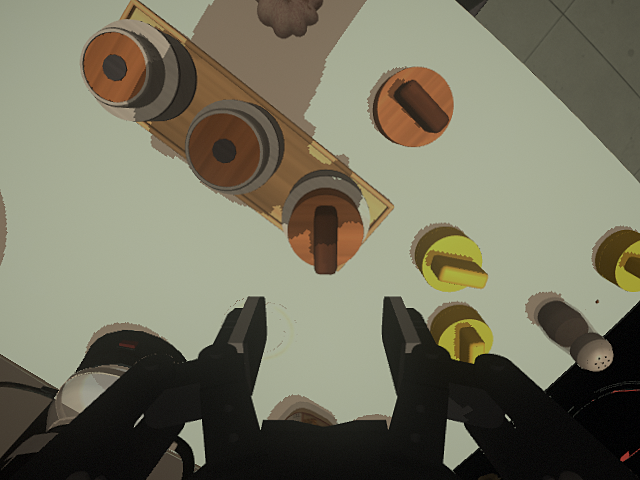

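The small cap is fully home: its rim is on the shoulder in the scene crop, at about (322,222). Next is the medium cap, at (414,107) in the wrist view.

```bash
cat >> h.py <<'E'
def capfit(n,D,x,y,yaw,z=.031):
    """search x,y: handle-top rect dark & ring contrast; shows overlay"""
    pass
def wcam(o,by=.0015):
    c,Rm,e=cam('wrist',o); Rt=R.from_euler('xyz',o['tcp_rot'],degrees=True).as_matrix()
    return c,Rm,e-Rt@np.array([0,by,0])
E
python3 - <<'E'
from h import *
o=np.load('pics/w5.npy',allow_pickle=True)[0];im=cv2.imread('pics/w5.png');C=wcam(o)
print(unproj(C,(414.5,107),.031),unproj(C,(421,104),.06))
for x,y,a,col in((.4255,.0575,82.5,(0,255,0)),):
    overlay(im,C,x,y,a,.064,col=col)
zoom(im,415,110,60,60,5,'w5z')
E
```

```text
[0.4256 0.0602 0.031 ] [0.4259 0.0578 0.06  ]
```

View pics/w5z.png

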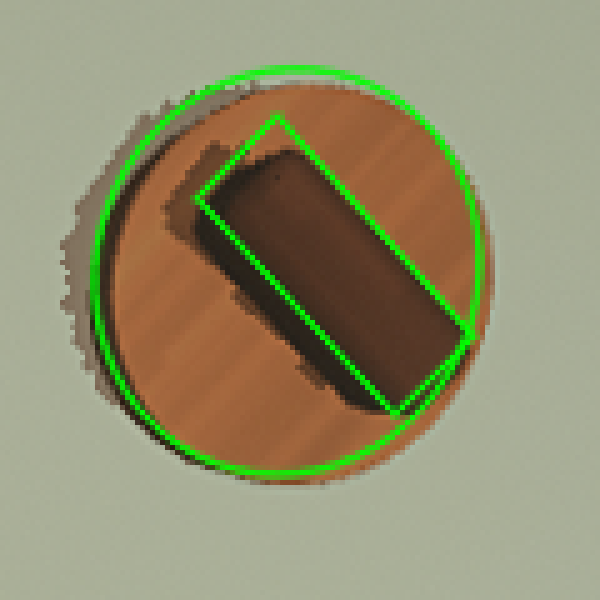

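Call:
{"method": "play_rows", "body": {"commands": "0.9 -20 1 0 7; 0.9 -40 2 0 14; 0.9 -60 3 0 21; 0.9 -80 4 0 28; 0.9 -100 5 -10 35; 0.9 -117 5 -20 42; 0.9 -117 5 -25 46; 0.9 -117 5 -25 46; 0.9 -117 5 -25 46; 0.9 -117 5 -25 46"}}

```text
time: 10.7
ee_pos: [0.4256, 0.0597, 0.1734]
tcp_rot: [180.0, -0.0, -97.7]
wrist_force: [-0.1, 0.7, 0.4]
opening: 0.0769
```

```bash
python3 - <<'E'
from h import *
o,im=shot('wrist','w6'); C=wcam(o); print(o['ee_pos'],o['tcp_rot'])
overlay(im,C,.4258,.0597,82.5,.064)
u,v=proj(C,(.4258,.0597,.04)).astype(int); print(u,v)
zoom(im,u,v,60,60,5,'w6z')
E
```

```text
[0.4256 0.0597 0.1734] [179.9667  -0.0088 -97.6834]
324 225
```

View pics/w6z.png

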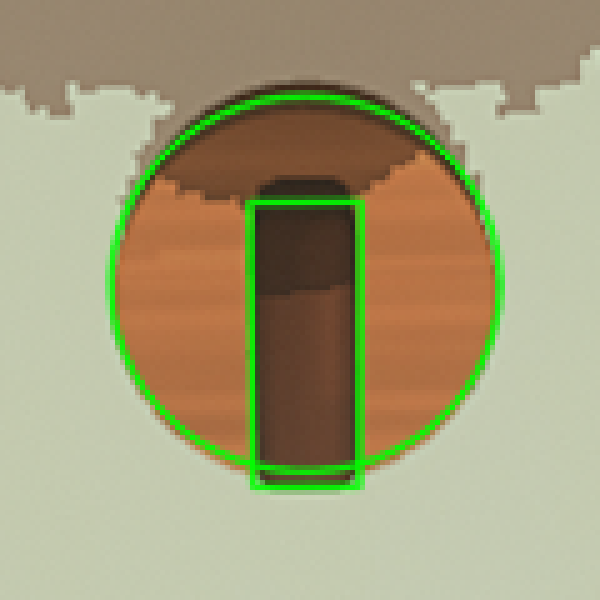

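The overlay matches the medium cap, centred at (324,225). I'll go down and grip.

Call:
{"method": "play_rows", "body": {"commands": "0.9 0 0 -35 0; 0.9 0 0 -70 0; 0.9 0 0 -100 0; 0.9 0 0 -122 0; 0.9 0 0 -132 0; 0.9 0 0 -136 0; 0.9 0 0 -136 0; 0.1 0 0 -136 0; 0.1 0 0 -136 0; 0.1 0 0 -136 0"}}

```text
time: 11.58
ee_pos: [0.4263, 0.0598, 0.0391]
tcp_rot: [-179.9, 0.0, -97.5]
wrist_force: [0.5, 0.4, 0.3]
opening: 0.0417
```

Call:
{"method": "play_rows", "body": {"commands": "0.1 0 0 0 0; 0.1 0 0 0 0; 0.1 0 0 0 0; 0.1 0 0 0 0; 0.1 0 0 0 0"}}

```text
time: 12.0
ee_pos: [0.4257, 0.0598, 0.0383]
tcp_rot: [-180.0, 0.0, -97.5]
wrist_force: [-1.0, 0.8, 6.8]
opening: 0.0156
```

Call:
{"method": "play_rows", "body": {"commands": "0.1 0 0 25 0; 0.1 0 0 60 0; 0.1 0 0 100 0; 0.1 5 -20 130 0; 0.1 25 -50 130 0; 0.1 45 -85 130 0; 0.1 65 -120 130 0; 0.1 85 -155 130 0; 0.1 102 -183 125 0; 0.1 110 -194 120 0"}}

```text
time: 12.83
ee_pos: [0.5367, -0.1378, 0.1568]
tcp_rot: [180.0, -0.0, -97.7]
wrist_force: [-0.4, -0.2, -1.6]
opening: 0.015
```

Call:
{"method": "play_rows", "body": {"commands": "0.1 0 0 -40 0; 0.1 0 0 -60 0; 0.1 0 0 -70 0; 0.1 0 0 -75 0; 0.1 0 0 -75 0"}}

```text
time: 13.25
ee_pos: [0.5346, -0.1345, 0.088]
tcp_rot: [-179.9, -0.1, -97.6]
wrist_force: [-19.9, -0.5, 39.1]
opening: 0.0152
```

```bash
python3 - <<'E'
from h import *
o,im=shot('scene','s3'); print(o['ee_pos'],o['wrist_force'],o['tcp_rot'])
zoom(im,388,260,60,45,6,'s3z')
E
```

```text
[ 0.5346 -0.1345  0.088 ] [-19.9125  -0.4795  39.1023] [-179.8657   -0.1172  -97.5577]
```

View pics/s3z.png

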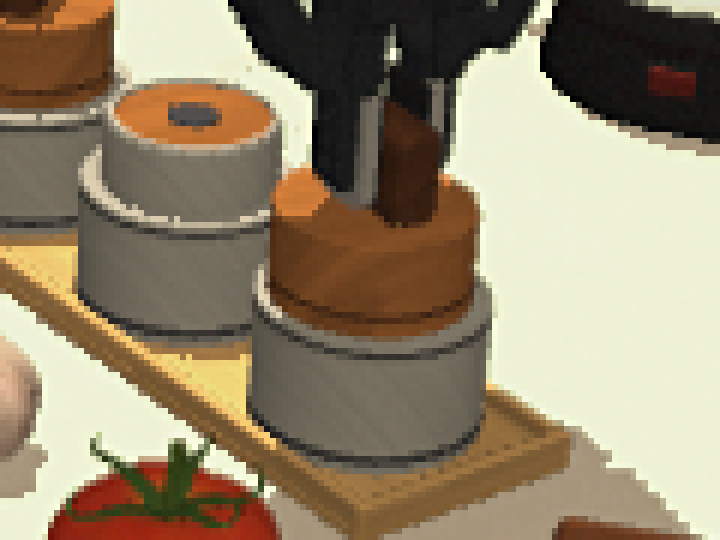

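I lowered farther than I meant to: the call should have stopped short of the neck. The cap went straight in and bottomed on the shoulder at 39 N. I'll relieve the force and release.

Call:
{"method": "play_rows", "body": {"commands": "0.1 0 0 3 0; 0.1 0 0 5 0; 0.1 0 0 5 0"}}

```text
time: 13.55
ee_pos: [0.5355, -0.1342, 0.0882]
tcp_rot: [-180.0, -0.0, -97.5]
wrist_force: [-2.4, -5.7, 9.7]
opening: 0.0153
```

Call:
{"method": "play_rows", "body": {"commands": "0.6 0 0 1 0; 0.6 0 0 1 0; 0.6 0 0 1 0; 0.6 0 0 1 0; 0.6 0 0 20 0; 0.6 0 0 55 0; 0.6 0 0 90 0; 0.6 0 0 110 0;0.6 0 0 110 0; 0.9 0 0 110 0"}}

```text
time: 14.38
ee_pos: [0.5361, -0.1343, 0.1987]
tcp_rot: [-179.9, -0.0, -97.5]
wrist_force: [-0.1, -0.1, -1.7]
opening: 0.0616
```

Call:
{"method": "play_rows", "body": {"commands": "0.9 -7 -20 0 7; 0.9 -14 -40 0 14; 0.9 -21 -60 0 21; 0.9 -28 -80 0 28; 0.9 -35 -105 0 35; 0.9 -42 -130 -10 42; 0.9 -49 -156 -20 45; 0.9 -49 -156 -25 45; 0.9 -49 -156 -25 45; 0.9 -49 -156 -25 45"}}

```text
time: 15.22
ee_pos: [0.486, -0.2898, 0.1714]
tcp_rot: [180.0, 0.1, -52.6]
wrist_force: [-0.2, 0.7, -0.3]
opening: 0.0767
```

```bash
python3 - <<'E'
from h import *
o,im=shot('scene','s4'); 
a=im[210:310,330:450].copy()
o,im=shot('wrist','w7'); C=wcam(o); print(o['ee_pos'],o['tcp_rot'])
x,y=.486,-.290
overlay(im,C,x,y,-52.7,.070)
u,v=proj(C,(x,y,.04)).astype(int); print(u,v)
b=im[v-60:v+60,u-60:u+60]
cv2.imwrite('pics/w7z.png',np.hstack([cv2.resize(a,(400,333),interpolation=0),cv2.resize(b,(333,333),interpolation=0)]))
E
```

```text
[ 0.4864 -0.2896  0.1722] [179.9871   0.0712 -52.5498]
327 225
```

View pics/w7z.png

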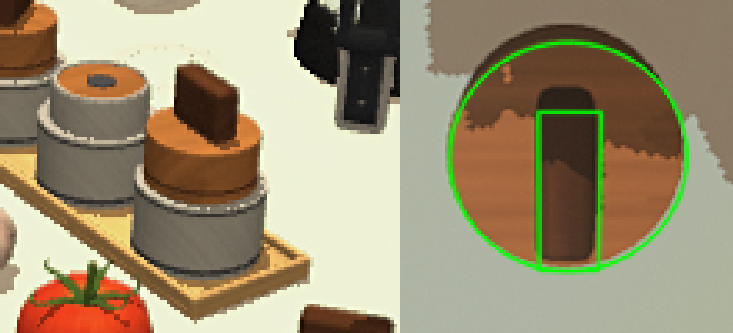

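The medium cap is home and level on the right caddy. The large cap is at (327,225) in the wrist view, within about 1 mm of the overlay. I'll go down and grip.

Call:
{"method": "play_rows", "body": {"commands": "0.9 1 -1 -35 0; 0.9 1 -1 -70 0; 0.9 1 -1 -100 0; 0.9 1 -1 -120 0; 0.9 1 -1 -130 0; 0.9 1 -1 -134 0; 0.9 1 -1 -134 0; 0.1 1 -1 -134 0; 0.1 1 -1 -134 0; 0.1 1 -1 -134 0"}}

```text
time: 16.15
ee_pos: [0.4882, -0.2917, 0.0403]
tcp_rot: [-180.0, -0.1, -52.5]
wrist_force: [0.3, -0.2, -0.1]
opening: 0.0415
```

Call:
{"method": "play_rows", "body": {"commands": "0.1 0 0 0 0; 0.1 0 0 0 0; 0.1 0 0 0 0; 0.1 0 0 0 0; 0.1 0 0 0 0"}}

```text
time: 16.57
ee_pos: [0.4878, -0.2916, 0.0395]
tcp_rot: [-180.0, -0.1, -52.5]
wrist_force: [-0.3, 0.1, 5.4]
opening: 0.0149
```

Call:
{"method": "play_rows", "body": {"commands": "0.1 0 0 25 0; 0.1 0 0 60 0; 0.1 0 0 100 0; 0.1 0 0 135 0; 0.1 0 15 160 0; 0.1 8 50 160 0; 0.1 16 90 160 0; 0.1 24 130 160 0; 0.1 32 170 160 0; 0.1 40 205 160 0"}}

```text
time: 17.4
ee_pos: [0.5273, -0.0841, 0.1986]
tcp_rot: [180.0, 0.0, -52.5]
wrist_force: [1.0, -0.0, -0.4]
opening: 0.0155
```

Call:
{"method": "play_rows", "body": {"commands": "0.1 6 25 0 0; 0.1 11 47 0 0; 0.1 11 47 0 0; 0.1 11 47 0 0; 0.1 11 47 0 0"}}

```text
time: 17.82
ee_pos: [0.5383, -0.0395, 0.1985]
tcp_rot: [180.0, 0.0, -52.5]
wrist_force: [-0.2, -0.9, -2.2]
opening: 0.0149
```

```bash
python3 - <<'E'
from h import *
o,im=shot('wrist','w8'); C=wcam(o); p=o['ee_pos'];print(p,o['tcp_rot'],o['wrist_force'])
overlay(im,C,p[0],p[1],o['tcp_rot'][2],.070,z0=p[2]-.0395)
circ(im,C,.5388,-.0397,.077,.060)
zoom(im,325,310,90,100,3,'w8a')
im2=cv2.imread('pics/w3.png');o2=np.load('pics/w3.npy',allow_pickle=True)[0];C=wcam(o2);p=o2['ee_pos']
overlay(im2,C,p[0],p[1],o2['tcp_rot'][2],.058,z0=p[2]-.0367)
zoom(im2,325,310,90,100,3,'w8b')
a=cv2.imread('pics/w8a.png');b=cv2.imread('pics/w8b.png');cv2.imwrite('pics/w8z.png',cv2.resize(np.hstack([a,b]),(800,444)))
E
```

```text
[ 0.5383 -0.0395  0.1985] [179.9611   0.015  -52.5139] [-0.1768 -0.9175 -2.1615]
```

View pics/w8z.png

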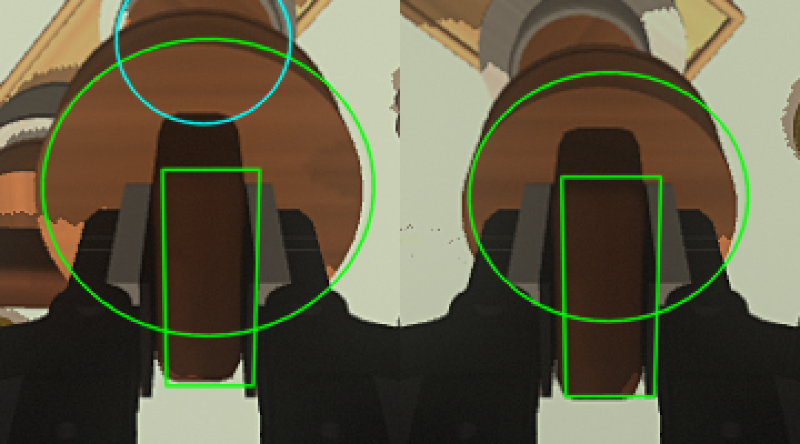

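```bash
python3 - <<'E'
from h import *
for n,z in(('w3',.0367),('w8',.0395)):
    o=np.load(f'pics/{n}.npy',allow_pickle=True)[0];im=cv2.imread(f'pics/{n}.png');p=o['ee_pos']
    a=np.radians(o['tcp_rot'][2])
    for f in(cam,):
        C=f('wrist',o)
        for s in(.008,-.008):
            q=p+np.array([-np.sin(a)*s,np.cos(a)*s,.063-z]); print(n,proj(C,q))
        for s in(.022,-.022):
            q=p+np.array([np.cos(a)*s,np.sin(a)*s,.063-z]); print(n,'ends',proj(C,q))
    for v in(350,):
        r=im[v,270:380].astype(int).sum(1); print(v,list(zip(range(270,380,1),r))[10:90:1])
E
```

```text
w3 [304.2394 341.6198]
w3 [346.4434 341.5849]
w3 ends [325.3882 289.2537]
w3 ends [325.2977 388.1109]
350 [(280, np.int64(93)), (281, np.int64(80)), (282, np.int64(86)), (283, np.int64(84)), (284, np.int64(84)), (285, np.int64(77)), (286, np.int64(81)), (287, np.int64(80)), (288, np.int64(90)), (289, np.int64(80)), (290, np.int64(79)), (291, np.int64(78)), (292, np.int64(74)), (293, np.int64(80)), (294, np.int64(72)), (295, np.int64(74)), (296, np.int64(72)), (297, np.int64(82)), (298, np.int64(92)), (299, np.int64(94)), (300, np.int64(97)), (301, np.int64(90)), (302, np.int64(75)), (303, np.int64(57)), (304, np.int64(63)), (305, np.int64(88)), (306, np.int64(106)), (307, np.int64(107)), (308, np.int64(117)), (309, np.int64(115)), (310, np.int64(119)), (311, np.int64(121)), (312, np.int64(120)), (313, np.int64(123)), (314, np.int64(118)), (315, np.int64(119)), (316, np.int64(119)), (317, np.int64(116)), (318, np.int64(114)), (319, np.int64(112)), (320, np.int64(112)), (321, np.int64(110)), (322, np.int64(106)), (323, np.int64(106)), (324, np.int64(106)), (325, np.int64(106)), (326, n
[... 1841 characters left out ...]
.int64(112)), (328, np.int64(108)), (329, np.int64(119)), (330, np.int64(107)), (331, np.int64(113)), (332, np.int64(107)), (333, np.int64(108)), (334, np.int64(108)), (335, np.int64(107)), (336, np.int64(110)), (337, np.int64(109)), (338, np.int64(107)), (339, np.int64(106)), (340, np.int64(100)), (341, np.int64(114)), (342, np.int64(99)), (343, np.int64(72)), (344, np.int64(62)), (345, np.int64(56)), (346, np.int64(80)), (347, np.int64(99)), (348, np.int64(91)), (349, np.int64(100)), (350, np.int64(88)), (351, np.int64(66)), (352, np.int64(76)), (353, np.int64(69)), (354, np.int64(74)), (355, np.int64(67)), (356, np.int64(74)), (357, np.int64(81)), (358, np.int64(78)), (359, np.int64(82))]
```

```bash
python3 - <<'E'
from h import *
for n,z in(('w3',.0367),('w8',.0395)):
    im=cv2.imread(f'pics/{n}.png').astype(int)
    print(n,[(v,im[v,320:328].sum(1).mean().round()) for v in range(370,395)])
    print([(v,im[v,320:328].sum(1).mean().round()) for v in range(225,300,1)])
E
```

```text
w3 [(370, np.float64(110.0)), (371, np.float64(109.0)), (372, np.float64(109.0)), (373, np.float64(111.0)), (374, np.float64(111.0)), (375, np.float64(113.0)), (376, np.float64(115.0)), (377, np.float64(116.0)), (378, np.float64(115.0)), (379, np.float64(115.0)), (380, np.float64(115.0)), (381, np.float64(115.0)), (382, np.float64(117.0)), (383, np.float64(116.0)), (384, np.float64(116.0)), (385, np.float64(115.0)), (386, np.float64(115.0)), (387, np.float64(116.0)), (388, np.float64(110.0)), (389, np.float64(61.0)), (390, np.float64(465.0)), (391, np.float64(574.0)), (392, np.float64(548.0)), (393, np.float64(544.0)), (394, np.float64(543.0))]
[(225, np.float64(196.0)), (226, np.float64(197.0)), (227, np.float64(200.0)), (228, np.float64(206.0)), (229, np.float64(177.0)), (230, np.float64(147.0)), (231, np.float64(142.0)), (232, np.float64(111.0)), (233, np.float64(129.0)), (234, np.float64(149.0)), (235, np.float64(147.0)), (236, np.float64(148.0)), (237, np.float64(148.0)), (238, np.float64(145.0)), (239, np.float64(145.0)), (240, np.float64(141.0)), (241, np.float64(140.0)), (242
[... 3352 characters left out ...]
loat64(85.0)), (273, np.float64(84.0)), (274, np.float64(86.0)), (275, np.float64(83.0)), (276, np.float64(84.0)), (277, np.float64(82.0)), (278, np.float64(86.0)), (279, np.float64(81.0)), (280, np.float64(83.0)), (281, np.float64(84.0)), (282, np.float64(84.0)), (283, np.float64(84.0)), (284, np.float64(83.0)), (285, np.float64(87.0)), (286, np.float64(88.0)), (287, np.float64(92.0)), (288, np.float64(96.0)), (289, np.float64(102.0)), (290, np.float64(105.0)), (291, np.float64(107.0)), (292, np.float64(106.0)), (293, np.float64(109.0)), (294, np.float64(110.0)), (295, np.float64(110.0)), (296, np.float64(112.0)), (297, np.float64(113.0)), (298, np.float64(115.0)), (299, np.float64(114.0))]
```

The in-hand cap sits about +1 mm along tool x, so I'll correct for that. Then I'll lower in small steps.

Call:
{"method": "play_rows", "body": {"commands": "0.1 -0.4 0.6 -35 0; 0.1 -0.4 0.6 -60 0; 0.1 -0.4 0.6 -74 0; 0.1 -0.4 0.6 -79 0; 0.1 -0.4 0.6 -82 0; 0.1 -0.4 0.6 -84 0; 0.1 -0.4 0.6 -86 0; 0.1 -0.4 0.6 -87 0; 0.1 -0.4 0.6 -87 0"}}

```text
time: 18.62
ee_pos: [0.5384, -0.0388, 0.1124]
tcp_rot: [-180.0, -0.0, -52.5]
wrist_force: [0.5, 0.3, -1.6]
opening: 0.0152
```

Call:
{"method": "play_rows", "body": {"commands": "0.1 0 0 -3 0; 0.1 0 0 -6 0; 0.1 0 0 -9 0; 0.1 0 0 -12 0; 0.1 0 0 -15 0; 0.1 0 0 -18 0; 0.1 0 0 -20 0; 0.1 0 0 -21 0; 0.1 0 0 -21.5 0; 0.1 0 0 -21.5 0"}}

```text
time: 19.45
ee_pos: [0.538, -0.0387, 0.0925]
tcp_rot: [-179.9, -0.1, -52.5]
wrist_force: [-7.9, 0.7, 16.8]
opening: 0.0153
```

Bottomed at the expected height with 17 N. Relieve, release, retreat.

Call:
{"method": "play_rows", "body": {"commands": "0.1 0 0 1.5 0; 0.5 0 0 2 0; 0.5 0 0 2 0; 0.5 0 0 2 0; 0.5 0 0 2 0; 0.5 0 0 20 0; 0.5 0 0 55 0; 0.5 0 0 90 0; 0.5 0 0 125 0;0.5 0 0 150 0"}}

```text
time: 20.28
ee_pos: [0.5383, -0.0387, 0.2433]
tcp_rot: [-179.9, -0.1, -52.5]
wrist_force: [0.6, 0.4, 0.5]
opening: 0.0428
```

Call:
{"method": "play_rows", "body": {"commands": "0.5 -30 0 0 0; 0.5 -60 0 0 0; 0.5 -90 0 0 0; 0.5 -120 0 0 0;0.5 -150 0 0 0;0.5 -150 0 0 0"}}

```text
time: 20.78
ee_pos: [0.3844, -0.0386, 0.2413]
tcp_rot: [-180.0, -0.0, -52.5]
wrist_force: [0.2, -0.9, -0.0]
opening: 0.0426
```

```bash
python3 - <<'E'
from h import *
o,im=shot('scene','s5'); print(o['ee_pos'],o['wrist_force'],o['time'])
a=cv2.resize(im[190:350,280:460],None,fx=3,fy=3,interpolation=0);cv2.imwrite('pics/s5z.png',a)
o,im=shot('wrist','w9')
E
```

```text
[ 0.3844 -0.0386  0.2413] [ 0.1986 -0.9478 -0.0172] 20.7833
```

View pics/s5z.png

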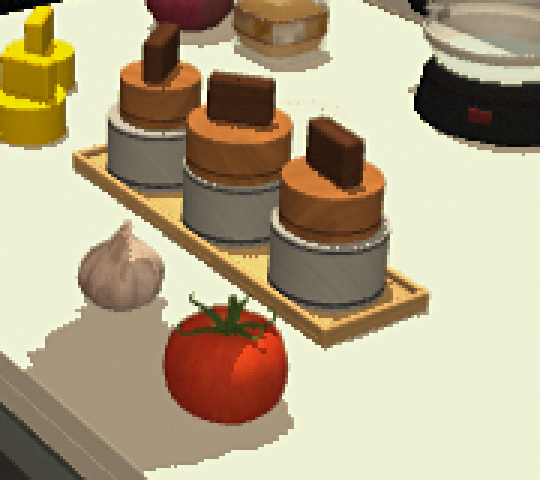

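View pics/w9.png

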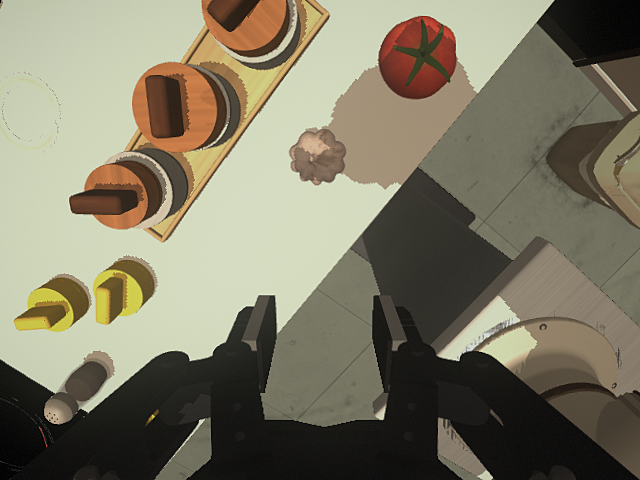

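Both pictures show all three caps level with their rims on the shoulders. The garlic, tomato and salt shaker are in place, and the gripper is clear. Let the arm settle, then hand in.

Call:
{"method": "play_rows", "body": {"commands": "0.5 0 0 0 0;0.5 0 0 0 0;0.5 0 0 0 0;0.5 0 0 0 0"}}

```text
time: 21.22
ee_pos: [0.3885, -0.0387, 0.2399]
tcp_rot: [180.0, 0.0, -52.5]
wrist_force: [0.8, 0.1, 0.4]
opening: 0.0427
```

```bash
python3 -c "
from workcell import *
print(job_done())"
```

```text
the job is handed in; nothing more can be done
None
```

All three caddies are closed: the small cap is on the left one, the large on the middle and the medium on the right. I matched caps to necks by size in the top camera picture, and each went down at the first try. I handed the job in at 21 s.

- **Final pictures:** the scene and wrist views show all three caps level with their rims on the shoulders and the gripper well clear. The garlic, tomato, salt shaker and yellow caps look unmoved; I judged this by eye and did not re-measure them.
- **Heights:** the small and large caps bottomed at the expected height, with upward forces of about 7 N and 17 N.
- **What went wrong:** I lowered the medium cap farther in one move than I meant to. It went straight in but pressed down with about 39 N vertically (about 44 N in total at the wrist). It slid about 3 mm in the fingers. It looked home and level afterwards.
- **What disagreed:** the wrist camera's sideways offset came out at +1.5 mm from the necks but about −0.4 mm from the cap in hand. I took the neck positions from two views half a turn apart, so this did not affect the fits.

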